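# Ease the prop wedge out from under the seed-sorting board

### The arm

A 6-joint arm with a two-finger parallel gripper is mounted at the origin on the work surface. World frame = base frame: x ahead of the robot, y to its left, z up, the work surface at z = 0. Lengths are in m, angles in rad, forces in N, time in s.
With the tool pointing down it reaches from about 0.25 to 0.85 m from the base axis. Payload 12.5 kg.
Tool frame: the origin (TCP) lies at the very end of the fingers, on their centre line; the grasp point (between the pads) lies 19 mm behind it; z points along the fingers, y is the line along which they close (so a half turn about z gives the same grasp; the last joint's range is limited). The gripper opens to 93 mm and grips with 3 to 60 N. Pads are 15 mm wide; open, the fingers measure 128 mm over their backs; the gripper's body (75 mm by 188 mm) begins 65 mm behind the grasp point.
Start: joints at [1.242, 0.351, 1.652, -0, 1.139, -0.085], TCP at [0.133, 0.534, 0.219] pointing down, gripper open.
Joint ranges: [-2.75, 2.75], [-0.79, 2.1], [0.01, 2.65], [-1.57, 4.71], [0.07, 3.14], [-2.87, 2.87]. Speed limits (rad/s): [2.22, 2.22, 2.79, 3.14, 3.14, 3.14].

### API

Orientations are given as [roll, pitch, yaw] about the fixed x, y, z axes, in that order (R = Rz(yaw) Ry(pitch) Rx(roll)).
In Python, from cell import bot gives the robot as it stands.
- The arm moves only by the tool play_rows, never from a script. Its argument "series" is one flat list of numbers, 7 for each row, row after row: the shift along the world's x, y, z in mm, then the turn, a rotation vector about the world's x, y, z in degrees, then the opening in per cent of the stroke, from 0 (shut) to 100 (fully open). In form: [tx, ty, tz, wx, wy, wz, fingers, tx, ty, tz, wx, wy, wz, fingers, ...]. A call has 1 to 10 rows; each row is the pose to reach, as a shift and turn from the pose commanded when the call began; what a row does not reach only later rows make up. A row lasts 1/8 s, in which the tool goes at most 62.5 mm and 10.7 degrees, less where a joint would pass 70% of its speed; a pose out of reach is approached as far as the arm can. A call with a gripper value outside its range is refused whole. The fingers move at their own pace and stop on an object; "squeeze" is the grip in N (left out, the last holds). Time passes only in rows, so rows that repeat a pose let the fingers close. It gives the time, the measured TCP pose, the force, the opening and the grip force at its end, in the units of the state.
- bot.get_obs(): the state, without advancing time (a new reading comes with each control period).
- bot.get_image(name): name is "scene" or "top" or "wrist"; returns (picture, depth): 400x640x3 uint8, red, green, blue; 400x640 float32, m along the optical axis (not along the pixel's ray), 0 where there is no reading.
- bot.get_calibration(name): a dict with "K" (3x3 intrinsics, pixels), "position" and "attitude" of the camera in the world. Camera axes: x right, y down, z forward; pixel columns grow to the right and rows downward; lengths in m; the calibration is good to about 2 mm. A picture is of the moment at which its call begins: read the wrist's pose just before it. get_calibration takes no time and is no camera call; for the wrist camera it gives the pose at the moment of the call.
- bot.sign_off(): hands the job in; it is judged then, once.
Trained networks look in the newest picture that a camera, given by its name, has taken for a name from the list of things; names that differ only in an ending like _2 or _b are one class to them, and where a whole thing is asked for, a point or a joint stands for the part that bears it (a point fixed in the world has none). Each returns a list of dicts, best first, with "conf" (0 to 1); they miss things now and then, are a little off and sometimes report something else, mostly with a low value. They report only what shows in the picture. A call takes as long as a camera call. They do not tell look-alikes from the thing itself.
- bot.cut_out(camera, label): "pixels" (400x640 bool, what is visible of it) and "extent" ([left, top, right, bottom] in pixels, round what is visible of it).
The state is a dict: "time": time; "joint_positions": joint angles; "joint_velocities": joint speeds; "joint_torque": joint torques, N m; "tcp_pos": TCP position; "ee_rot": TCP orientation; "force": force on the tool from outside, world axes, zero at the start; "moment": the same for the moment, N m; "gripper_width": opening from 0.0 (shut) to 1.0 (fully open); "grip_force": force on a finger pad.
Only numpy, scipy, OpenCV 4.12 (cv2) and the standard library are available. Lean on these libraries where they do the work, as an engineer would, in place of code of your own. Each camera call takes 0.05 s, during which the arm holds its last target. There are 200 camera calls.

### The job

The seed-sorting board is propped up at its front edge by a wooden wedge. Work that wedge straight back out in small tugs, little by little, so that the board sinks gently until it lies fully down and never drops; then lay the wedge flat inside the steel tray without dropping it. Leave the spare wedge where it lies.

Things in the scene. Friction and masses are not known exactly. Their poses are not given: they have to be found in the camera images.
- wedge: Wood wedge stuck under the board, 155 mm long (x), 36 wide (y). Origin: centre of its flat underside. +x points to the thin end, about 102 mm of it under the board. The tail, a block 38 mm high (x -78 to -38 mm), sticks out; grip it across y from above near x = -60. From the tail the top slopes to 3 mm high at x = +78. Clear when drawn 110 mm along its -x; takes up to 15 N; weighs 0.13 to 0.21 kg.
- board (a joint): Tilt (rad) of the sorting board: heavy (1.6 kg) white panel with low aluminium rim, 240 mm deep, 260 wide, 12 thick, hinged along its right edge (-y) to a fixed base; its front edge faces the robot's left (+y). About 0.115 as propped, 0 fully down (underside 6 mm above the bench); 0.01 rad is 2.4 mm at the front edge. It sinks as the wedge is drawn back, and falls if nothing holds it.
- tray: Open steel tray fixed on the bench at the robot's left, 230 mm long (its x) by 150 mm wide (its y), 24 mm high, walls and floor 4 mm thick. Origin: centre of its underside; the inside (222 x 142 mm) is empty and takes the wedge lying lengthwise.
- spare: A second wedge of the same shape, size and axes (origin at the centre of its underside) lying loose on the bench away from the board, with nothing on it. Not to be moved.
Not all that is in view belongs to the job. Leave any pink or purple look-alike of the wedge alone.

How it is judged:
By the outcome, as a careful person would: the job done as asked, in the order asked, and still so for the second after the job is handed in, with the robot touching nothing.
It also fails if it takes over 45 s, if anything falls off the work surface, if the arm or the gripper's body presses on something with over 40 N, if the wrist force passes 120 N, or if a joint passes its speed limit or range.

## Working session

There is one attempt and no reset: what is moved stays moved. The work goes in short steps, Python scripts to look and compute and a tool call to move; the robot and the scene stay as the last step left them, time stands still between calls to the robot, and variables do not carry over. Pictures are saved under pics/ and viewed, at most 10 in all, crops included, and the job is handed in when it is done.

Besides the shell and the picture viewer there is one more tool, called after "Call:" as a command line: name --argument value ..., lists and objects as JSON in quotes. play_rows: Moves the arm, as the interface text tells. Its arguments: {"type":"object","properties":{"series":{"type":"array"},"squeeze":{"type":"number"}},"required":["series"]}

```bash
mkdir -p pics
cat > h.py <<'E'
import numpy as np, cv2
from cell import bot
def cloud(name):
    c=bot.get_calibration(name); im,d=bot.get_image(name)
    K=np.array(c["K"]);A=np.array(c["attitude"]);
    if A.shape!=(3,3):
        from scipy.spatial.transform import Rotation as R
        A=R.from_euler('xyz',A).as_matrix() if A.size==3 else R.from_quat(A).as_matrix()
    v,u=np.mgrid[:400,:640]
    P=np.stack([(u-K[0,2])/K[0,0]*d,(v-K[1,2])/K[1,1]*d,d],-1)@A.T+np.array(c["position"])
    P[d==0]=np.nan
    return im,P
E
python3 - <<'E'
from h import *
for n in("scene","top"):
    print(n,bot.get_calibration(n))
    im,P=cloud(n); cv2.imwrite(f"pics/{n}1.png",im[...,::-1]); np.save(n,P)
    for l in("wedge","board","tray"):
        for r in bot.cut_out(n,l):
            m=r["pixels"]; print(n,l,round(r["conf"],2),r["extent"],np.nanmedian(P[m],0).round(3))
print(bot.get_obs())
E
```

```text
scene {'K': array([[517.99251677,   0.        , 324.68568068],
       [  0.        , 517.99251677, 190.09101129],
       [  0.        ,   0.        ,   1.        ]]), 'position': array([1.16710364, 0.56725198, 1.27494418]), 'attitude': array([-2.56320356,  0.00913999,  2.37660036])}
scene wedge 0.75 [239.5, 211.8, 292.3, 237.3] [ 0.799 -0.057  0.022]
scene wedge 0.72 [345.3, 176.7, 367.5, 201.1] [0.548 0.028 0.033]
scene wedge 0.58 [389.8, 168.8, 437.3, 198.0] [0.413 0.123 0.023]
scene board 0.97 [263.1, 114.3, 380.6, 206.7] [ 0.542 -0.117  0.032]
scene tray 0.95 [409.5, 198.6, 506.1, 285.3] [0.463 0.336 0.003]
scene tray 0.32 [344.6, 177.5, 365.4, 199.9] [0.549 0.029 0.033]
top {'K': array([[487.60372445,   0.        , 316.07640516],
       [  0.        , 487.60372445, 202.19622548],
       [  0.        ,   0.        ,   1.        ]]), 'position': array([ 0.40679911, -0.03581979,  1.14574753]), 'attitude': array([-2.95929631,  0.00949995, -1.56085409])}
top wedge 0.87 [284.6, 228.6, 307.9, 242.2] [0.535 0.024 0.038]
top wedge 0.85 [306.0, 107.6, 364.1, 149.4] [ 0.79  -0.064  0.026]

[... 188 characters left out ...]
006]
{'time': 0.4, 'joint_positions': array([ 1.24237406e+00,  3.50814416e-01,  1.65189167e+00, -2.55025326e-05,
        1.13909216e+00, -8.46108150e-02]), 'joint_velocities': array([-0.00013851, -0.00099527, -0.0001379 , -0.00112127, -0.00047772,
        0.00054631]), 'joint_torque': array([ 8.13756851e-04, -4.96834087e+01, -2.85215789e+01,  7.00495136e-02,
        2.30248837e-02, -6.29690885e-05]), 'tcp_pos': array([0.13273864, 0.53367737, 0.21853497]), 'ee_rot': array([-3.14138583e+00,  5.70259119e-06,  2.89779187e+00]), 'force': array([-0.24945367,  0.21757873,  0.13367624]), 'moment': array([ 0.05439497,  0.06419458, -0.01590955]), 'grip_force': 0.0, 'gripper_width': 0.9995485299920869}
```

View pics/top1.png

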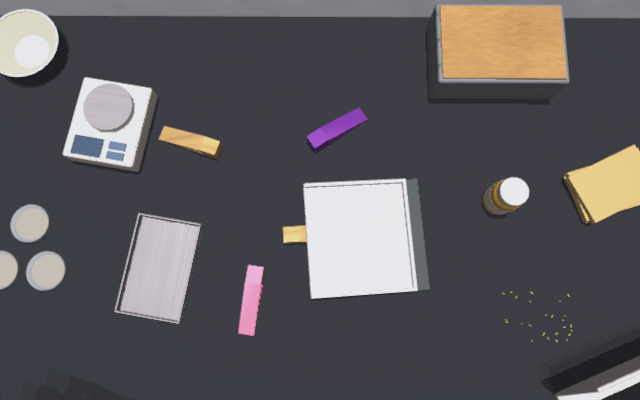

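Run:
```python
from h import *
for n in("scene","top"):
    im,P=cloud(n)
    print(n)
    for l in("wedge","tray"):
        for r in bot.cut_out(n,l):
            m=r["pixels"]; 
            if r["conf"]<.5: continue
            Q=P[m]; Q=Q[~np.isnan(Q[:,0])]
            if l=="wedge":
                T=Q[(Q[:,2]>.032)&(Q[:,2]<.05)]; 
            else:
                T=Q
            if len(T)<5: continue
            rc=cv2.minAreaRect((T[:,:2]*1000).astype(np.float32)); print(l,r["conf"],len(T),np.median(T,0).round(4),np.round(rc[0]),np.round(rc[1]),round(rc[2],1),im[m].mean(0).round())
            print(np.round(cv2.boxPoints(rc)).tolist(), np.percentile(T[:,2],[2,50,98]).round(3))
            if l=="wedge" and .5<np.median(Q[:,0])<.6: 
                print("all",np.round(cv2.boxPoints(cv2.minAreaRect((Q[:,:2]*1000).astype(np.float32)))).tolist())
```

```text
scene
wedge 0.93 189 [0.445  0.1139 0.036 ] [436. 114.] [37. 72.] 85.5 [222. 154. 189.]
[[398.0, 98.0], [471.0, 92.0], [473.0, 130.0], [401.0, 135.0]] [0.032 0.036 0.042]
wedge 0.9 164 [0.5422 0.0289 0.036 ] [541.  25.] [37. 54.] 3.8 [189. 166. 115.]
[[521.0, 51.0], [525.0, -3.0], [562.0, -0.0], [558.0, 53.0]] [0.032 0.036 0.041]
all [[521.0, 53.0], [525.0, -8.0], [564.0, -6.0], [560.0, 55.0]]
wedge 0.74 237 [ 0.7746 -0.0303  0.0362] [776. -35.] [40. 62.] 34.2 [149.  73. 189.]
[[742.0, -20.0], [777.0, -72.0], [810.0, -49.0], [775.0, 2.0]] [0.032 0.036 0.041]
tray 0.77 4459 [0.4637 0.3362 0.0031] [463. 331.] [161. 234.] 80.9 [207. 204. 207.]
[[334.0, 270.0], [565.0, 233.0], [591.0, 392.0], [360.0, 430.0]] [-0.003  0.003  0.024]
top
wedge 0.92 336 [0.5365 0.0241 0.0385] [537.  24.] [36. 50.] 5.4 [217. 191. 128.]
[[517.0, 47.0], [521.0, -2.0], [557.0, 1.0], [552.0, 50.0]] [0.034 0.038 0.043]
all [[517.0, 47.0], [521.0, -2.0], [562.0, 1.0], [558.0, 51.0]]
wedge 0.88 458 [0.4321 0.1153 0.0379] [428. 116.] [37. 72.] 82.0 [220. 151. 186.]
[[390.0, 103.0], [461.0, 93.0], [466.0, 130.0], [395.0, 140.0]] [0.032 0.038 0.043]
wedge 0.74 384 [ 0.7703 -0.0335  0.038 ] [774. -38.] [37. 72.] 34.1 [131.  65. 167.]
[[739.0, -19.0], [779.0, -79.0], [810.0, -58.0], [769.0, 2.0]] [0.032 0.038 0.043]
tray 0.95 6756 [0.4564 0.3395 0.0058] [461. 336.] [152. 232.] 80.6 [184. 179. 184.]
[[334.0, 280.0], [563.0, 242.0], [588.0, 392.0], [359.0, 430.0]] [0.001 0.006 0.026]
```

The wedge is the wooden tail at px (295,234) against the board's left edge. The spare is at (189,141), the tray at (158,268), and the pink and purple decoys are at (251,300) and (337,129). I'm moving above the tail now.

Call:
play_rows --series '[405, -502, -80, 0, 0, -71.5, 65, 405, -502, -80, 0, 0, -71.5, 65, 405, -502, -80, 0, 0, -71.5, 65, 405, -502, -80, 0, 0, -71.5, 65, 405, -502, -80, 0, 0, -71.5, 65, 405, -502, -80, 0, 0, -71.5, 65, 405, -502, -80, 0, 0, -71.5, 65, 405, -502, -80, 0, 0, -71.5, 65, 405, -502, -80, 0, 0, -71.5, 65, 405, -502, -80, 0, 0, -71.5, 65]'

```text
time: 1.95
tcp_pos: [0.5234, 0.0491, 0.1416]
ee_rot: [3.141, -0.0, 1.65]
force: [0.6, 1.3, 1.1]
gripper_width: 0.654
grip_force: 0.0
```

Call:
play_rows --series '[0, 0, 0, 0, 0, 0, 65, 0, 0, 0, 0, 0, 0, 65, 0, 0, 0, 0, 0, 0, 65]'

```text
time: 2.33
tcp_pos: [0.5216, 0.052, 0.142]
ee_rot: [3.142, -0.0, 1.651]
force: [0.5, -0.0, 0.4]
gripper_width: 0.652
grip_force: 0.0
```

```bash
cat > w.py <<'E'
from h import *
import sys
im,P=cloud("wrist"); cv2.imwrite(f"pics/{sys.argv[1]}.png",im[...,::-1])
o=bot.get_obs(); print(o["time"],o["tcp_pos"].round(4),np.degrees(o["ee_rot"]).round(2),o["force"].round(1),o["gripper_width"])
for r in bot.cut_out("wrist","wedge"):
    Q=P[r["pixels"]];Q=Q[~np.isnan(Q[:,0])];T=Q[(Q[:,2]>.033)&(Q[:,2]<.045)]
    print(r["conf"],r["extent"],im[r["pixels"]].mean(0).round(),len(T))
    if len(T)>20:
        rc=cv2.minAreaRect((T[:,:2]*1000).astype(np.float32)); print(np.round(rc[0],1),np.round(rc[1],1),round(rc[2],1),np.round(cv2.boxPoints(rc)).tolist(),np.percentile(T[:,2],[5,50,95]))
E
python3 w.py w1
```

```text
2.375 [0.5217 0.052  0.142 ] [179.99  -0.    94.62] [-1.   1.   0.7] 0.6478079836273848
0.81 [120.7, 78.0, 277.6, 153.7] [218. 145. 177.] 2367
[434.6 115.1] [36.  60.2] 81.9 [[402.0, 101.0], [462.0, 93.0], [467.0, 129.0], [407.0, 137.0]] [0.03385547 0.03760704 0.03895341]
0.73 [516.7, 248.9, 561.6, 284.1] [100.  52. 130.] 217
[773.1  -8.8] [12.9 30.2] 60.7 [[757.0, -7.0], [783.0, -22.0], [789.0, -11.0], [763.0, 4.0]] [0.03421602 0.03764639 0.03891693]
0.59 [321.4, 192.9, 356.7, 249.2] [170. 144.  97.] 1717
[537.7  24.9] [35.5 53.3] 4.7 [[518.0, 50.0], [522.0, -3.0], [558.0, -0.0], [553.0, 53.0]] [0.03449024 0.03757961 0.03879887]
```

View pics/w1.png

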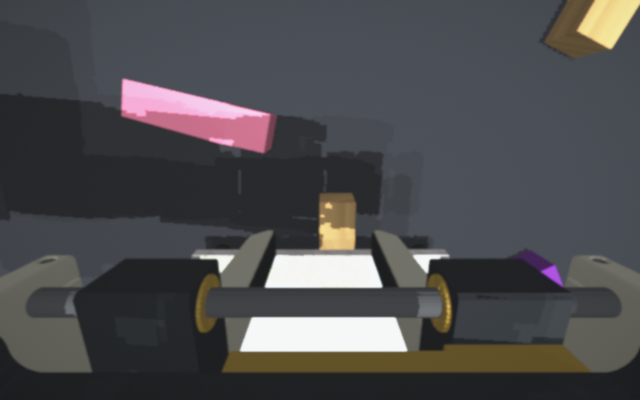

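The wrist view shows the wedge tail at px (337,222), between the fingers and aligned with them. Descending.

Call:
play_rows --series '[15.5, -18.5, -50, 0, 0, 0, 65, 15.5, -18.5, -90, 0, 0, 0, 65, 15.5, -18.5, -118, 0, 0, 0, 65, 15.5, -18.5, -134, 0, 0, 0, 65, 15.5, -18.5, -134, 0, 0, 0, 65, 15.5, -18.5, -134, 0, 0, 0, 50, 15.5, -18.5, -134, 0, 0, 0, 40, 15.5, -18.5, -134, 0, 0, 0, 30, 15.5, -18.5, -134, 0, 0, 0, 20, 15.5, -18.5, -134, 0, 0, 0, 20]' --squeeze 40

```text
time: 3.68
tcp_pos: [0.5375, 0.0325, 0.0083]
ee_rot: [-3.141, -0.0, 1.65]
force: [-4.2, 0.5, 6.5]
gripper_width: 0.385
grip_force: 40.0
```

Call:
play_rows --series '[-0.2, 2.5, 0, 0, 0, 0, 20, -0.4, 5, 0, 0, 0, 0, 20, -0.4, 5, 0, 0, 0, 0, 20, -0.6, 7.5, 0, 0, 0, 0, 20, -0.8, 10, 0, 0, 0, 0, 20, -0.8, 10, 0, 0, 0, 0, 20, -0.8, 10, 0, 0, 0, 0, 20]'

```text
time: 4.55
tcp_pos: [0.5376, 0.0417, 0.0084]
ee_rot: [3.14, 0.001, 1.65]
force: [0.5, -6.8, 3.3]
gripper_width: 0.387
grip_force: 40.0
```

```bash
cat > b.py <<'E'
from h import *
im,P=cloud("top"); o=bot.get_obs(); print(o["time"],o["tcp_pos"].round(4),o["force"].round(1),o["gripper_width"])
r=bot.cut_out("top","board")[0]; print(r["conf"],r["extent"])
Q=P[r["pixels"]];Q=Q[~np.isnan(Q[:,0])&(Q[:,2]>.012)]
Q=Q[(abs(Q[:,0]-.53)<.08)&(Q[:,1]<-.03)&(Q[:,1]>-.2)]
c=np.polyfit(Q[:,1],Q[:,2],1);c=np.polyfit(*Q[abs(np.polyval(c,Q[:,1])-Q[:,2])<.003][:,1:].T,1);print("tilt",c[0],"z at y=0",c[1])
for r in bot.cut_out("top","wedge"):
    T=P[r["pixels"]];T=T[(T[:,2]>.03)&(T[:,2]<.06)]; print(r["conf"],r["extent"],np.median(T,0).round(3))
E
python3 b.py
```

```text
4.6 [0.5376 0.0417 0.0083] [ 1.1 -7.6  3. ] 0.38413598372146923
0.83 [302.9, 180.7, 413.5, 301.2]
tilt 0.10559517899027299 z at y=0 0.04438800108000822
0.66 [308.3, 108.4, 367.2, 149.6] [ 0.772 -0.036  0.037]
```

Tilt is falling as expected. Continuing the tugs.

Call:
play_rows --series '[-0.2, 2.5, 0, 0, 0, 0, 20, -0.4, 5, 0, 0, 0, 0, 20, -0.4, 5, 0, 0, 0, 0, 20, -0.6, 7.5, 0, 0, 0, 0, 20, -0.8, 10, 0, 0, 0, 0, 20, -0.8, 10, 0, 0, 0, 0, 20, -1, 12.5, 0, 0, 0, 0, 20, -1.2, 15, 0, 0, 0, 0, 20, -1.2, 15, 0, 0, 0, 0, 20]'

```text
time: 5.82
tcp_pos: [0.5363, 0.0567, 0.0083]
ee_rot: [3.14, 0.001, 1.65]
force: [0.3, -7.3, 2.9]
gripper_width: 0.385
grip_force: 40.0
```

Call:
play_rows --series '[-0.2, 2.5, 0, 0, 0, 0, 20, -0.4, 5, 0, 0, 0, 0, 20, -0.4, 5, 0, 0, 0, 0, 20, -0.6, 7.5, 0, 0, 0, 0, 20, -0.8, 10, 0, 0, 0, 0, 20, -0.8, 10, 0, 0, 0, 0, 20, -1, 12.5, 0, 0, 0, 0, 20, -1.2, 15, 0, 0, 0, 0, 20, -1.2, 15, 0, 0, 0, 0, 20]'

```text
time: 6.95
tcp_pos: [0.5351, 0.0717, 0.0083]
ee_rot: [3.14, 0.001, 1.65]
force: [0.9, -7.6, 2.5]
gripper_width: 0.383
grip_force: 40.0
```

```bash
python3 b.py; python3 w.py w2
```

```text
7.0 [0.5351 0.0717 0.0083] [ 0.6 -7.1  3.2] 0.38720786568386717
0.92 [302.5, 180.2, 415.0, 297.5]
tilt 0.06691686652140813 z at y=0 0.035109318140754374
0.76 [307.7, 110.5, 364.6, 149.0] [ 0.772 -0.036  0.038]
0.59 [300.3, 225.0, 305.9, 243.5] [0.545 0.013 0.031]
7.15 [0.5351 0.0717 0.0083] [1.7993e+02 6.0000e-02 9.4550e+01] [ 1.2 -7.5  3.4] 0.38513337632562217
0.77 [288.5, 211.1, 359.8, 351.8] [219. 190. 135.] 3876
[535.1  61.6] [37.3 58.7] 3.4 [[515.0, 90.0], [518.0, 31.0], [555.0, 33.0], [552.0, 92.0]] [0.0341702  0.03775828 0.03876986]
0.71 [0.0, 90.6, 219.9, 218.7] [240. 179. 212.] 8146
[435.5 114.8] [36.8 59.2] 82.0 [[404.0, 101.0], [462.0, 92.0], [467.0, 129.0], [409.0, 137.0]] [0.03384142 0.03754703 0.03875461]
```

View pics/w2.png

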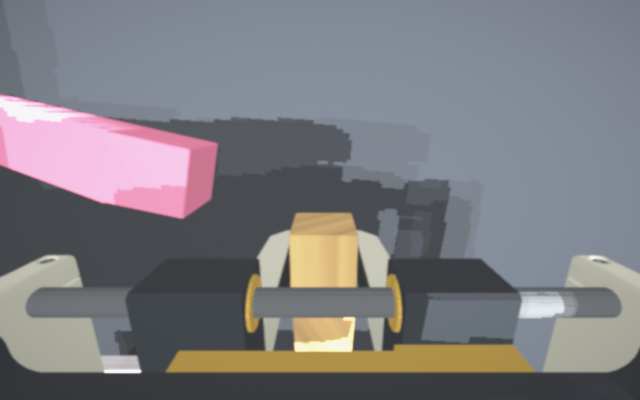

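The wrist view shows the wedge held squarely at px (323,280) with no slip, and the pink decoy well clear on the left.

Call:
play_rows --series '[-0.2, 2.5, 0, 0, 0, 0, 20, -0.4, 5, 0, 0, 0, 0, 20, -0.4, 5, 0, 0, 0, 0, 20, -0.6, 7.5, 0, 0, 0, 0, 20, -0.8, 10, 0, 0, 0, 0, 20, -0.8, 10, 0, 0, 0, 0, 20, -1, 12.5, 0, 0, 0, 0, 20, -1.2, 15, 0, 0, 0, 0, 20, -1.2, 15, 0, 0, 0, 0, 20]'

```text
time: 8.32
tcp_pos: [0.5338, 0.0867, 0.0083]
ee_rot: [3.141, 0.001, 1.65]
force: [0.4, -7.6, 4.2]
gripper_width: 0.388
grip_force: 40.0
```

Call:
play_rows --series '[-0.2, 2.5, 0, 0, 0, 0, 20, -0.4, 5, 0, 0, 0, 0, 20, -0.4, 5, 0, 0, 0, 0, 20, -0.6, 7.5, 0, 0, 0, 0, 20, -0.8, 10, 0, 0, 0, 0, 20, -0.8, 10, 0, 0, 0, 0, 20, -1, 12.5, 0, 0, 0, 0, 20, -1.2, 15, 0, 0, 0, 0, 20, -1.2, 15, 0, 0, 0, 0, 20]'

```text
time: 9.45
tcp_pos: [0.5326, 0.1017, 0.0083]
ee_rot: [3.141, 0.001, 1.65]
force: [1.1, -8.3, 3.7]
gripper_width: 0.385
grip_force: 40.0
```

Call:
play_rows --series '[-0.2, 2.5, 0, 0, 0, 0, 20, -0.4, 5, 0, 0, 0, 0, 20, -0.4, 5, 0, 0, 0, 0, 20, -0.6, 7.5, 0, 0, 0, 0, 20, -0.8, 10, 0, 0, 0, 0, 20, -0.8, 10, 0, 0, 0, 0, 20, -1, 12.5, 0, 0, 0, 0, 20, -1.2, 15, 0, 0, 0, 0, 20, -1.2, 15, 0, 0, 0, 0, 20]'

```text
time: 10.58
tcp_pos: [0.5314, 0.1167, 0.0084]
ee_rot: [3.141, 0.001, 1.65]
force: [1.2, -7.4, 3.9]
gripper_width: 0.382
grip_force: 40.0
```

```bash
python3 b.py
```

```text
10.625 [0.5314 0.1167 0.0084] [ 1.4 -7.5  3.9] 0.3830142932963213
0.93 [301.6, 177.2, 415.9, 300.1]
tilt 0.010741908402750742 z at y=0 0.02154655939846306
0.74 [308.0, 109.3, 368.2, 149.0] [ 0.772 -0.036  0.037]
0.64 [274.3, 227.6, 305.5, 245.6] [0.528 0.066 0.031]
```

Call:
play_rows --series '[-0.2, 2.5, 0, 0, 0, 0, 20, -0.4, 5, 0, 0, 0, 0, 20, -0.4, 5, 0, 0, 0, 0, 20, -0.6, 7.5, 0, 0, 0, 0, 20, -0.8, 10, 0, 0, 0, 0, 20, -0.8, 10, 0, 0, 0, 0, 20, -1, 12.5, 0, 0, 0, 0, 20, -1.2, 15, 0, 0, 0, 0, 20, -1.2, 15, 0, 0, 0, 0, 20]'

```text
time: 11.85
tcp_pos: [0.5303, 0.1325, 0.0083]
ee_rot: [3.14, 0.0, 1.65]
force: [0.5, -2.7, 5.4]
gripper_width: 0.386
grip_force: 40.0
```

Call:
play_rows --series '[-0.4, 5, 0, 0, 0, 0, 20, -0.8, 10, 0, 0, 0, 0, 20, -0.8, 10, 0, 0, 0, 0, 20, -1.2, 15, 0, 0, 0, 0, 20, -1.6, 20, 0, 0, 0, 0, 20, -2, 25, 0, 0, 0, 0, 20, -2, 25, 0, 0, 0, 0, 20, -2, 25, 0, 0, 0, 0, 20]'

```text
time: 12.85
tcp_pos: [0.5283, 0.1578, 0.0084]
ee_rot: [3.14, -0.0, 1.65]
force: [0.4, 0.6, 5.6]
gripper_width: 0.382
grip_force: 40.0
```

```bash
python3 b.py
python3 - <<'E'
from h import *
im,P=cloud("top"); cv2.imwrite("pics/top2.png",im[...,::-1])
E
```

```text
12.9 [0.5282 0.1578 0.0083] [-0.2  0.7  5.8] 0.3853437383228499
0.78 [303.4, 178.1, 414.5, 300.1]
tilt 0.00018254453247646362 z at y=0 0.019007399960015867
0.9 [252.7, 228.4, 296.1, 245.4] [0.529 0.114 0.033]
0.72 [308.3, 107.1, 363.7, 152.2] [ 0.771 -0.036  0.038]
0.59 [247.9, 266.4, 267.0, 335.0] [0.427 0.113 0.037]
```

View pics/top2.png

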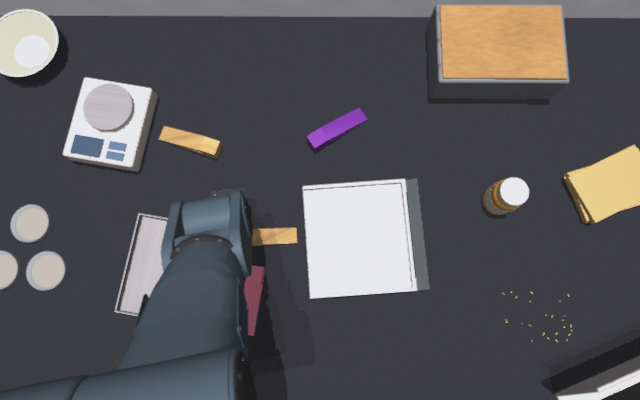

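The board lies flat (tilt ≈ 0), and the wedge at px (275,237) is clear of it. The spare is untouched. Lifting.

Call:
play_rows --series '[0, 0, 0, 0, 0, 0, 20, 0, 0, 0, 0, 0, 0, 20, 0, 0, 10, 0, 0, 0, 20, 0, 0, 25, 0, 0, 0, 20, 0, 0, 45, 0, 0, 0, 20, 0, 0, 65, 0, 0, 0, 20, 0, 0, 80, 0, 0, 0, 20, 0, 0, 90, 0, 0, 0, 20]' --squeeze 55

```text
time: 14.05
tcp_pos: [0.5278, 0.1575, 0.0988]
ee_rot: [3.141, -0.0, 1.65]
force: [-0.2, 0.7, -1.8]
gripper_width: 0.385
grip_force: 55.0
```

Call:
play_rows --series '[-12, 18, 0, 0, 0, 8, 20, -27, 40, 0, 0, 0, 16, 20, -43, 64, 0, 0, 0, 25, 20, -59, 88, 0, 0, 0, 34, 20, -75, 112, 0, 0, 0, 43, 20, -91, 136, 0, 0, 0, 52, 20, -106, 158, 0, 0, 0, 61, 20, -118, 176, 0, 0, 0, 70, 20, -124, 186, 0, 0, 0, 76, 20, -124, 186, 0, 0, 0, 76, 20]'

```text
time: 15.3
tcp_pos: [0.4032, 0.3438, 0.0976]
ee_rot: [-3.141, -0.0, 2.977]
force: [-0.4, 0.6, -1.7]
gripper_width: 0.384
grip_force: 55.0
```

Run:
```python
from h import *
o=bot.get_obs(); print(o["time"],o["tcp_pos"].round(4),np.degrees(o["ee_rot"]).round(2),o["force"].round(1),o["gripper_width"])
for n in ("scene","wrist","top"):
    im,P=cloud(n); cv2.imwrite(f"pics/{n}3.png",im[...,::-1])
    for r in bot.cut_out(n,"wedge"):
        T=P[r["pixels"]];T=T[~np.isnan(T[:,0])]; print(n,r["conf"],r["extent"],np.median(T,0).round(3),np.percentile(T,[3,97],axis=0).round(3).tolist())
a=cv2.imread("pics/scene3.png");b=cv2.imread("pics/wrist3.png")
cv2.imwrite("pics/c3.png",np.vstack([a[100:320,200:560],b[180:400,100:460]]))
```

```text
15.3 [0.4032 0.3438 0.0976] [-1.7998e+02 -2.0000e-02  1.7055e+02] [-0.4  0.6 -1.7] 0.3843002389947585
scene 0.82 [435.4, 203.4, 486.4, 250.0] [0.471 0.333 0.109] [[0.403, 0.307, 0.005], [0.537, 0.356, 0.128]]
scene 0.77 [238.3, 214.1, 294.3, 237.9] [ 0.799 -0.059  0.022] [[0.755, -0.131, 0.001], [0.848, -0.006, 0.039]]
scene 0.6 [387.5, 166.3, 438.1, 196.5] [0.413 0.124 0.023] [[0.325, 0.099, 0.001], [0.469, 0.143, 0.04]]
wrist 0.64 [57.6, 140.6, 131.1, 289.0] [0.378 0.133 0.017] [[0.316, 0.109, 0.002], [0.441, 0.147, 0.037]]
wrist 0.57 [286.9, 212.6, 357.5, 354.3] [0.402 0.342 0.126] [[0.383, 0.321, 0.097], [0.466, 0.361, 0.128]]
top 0.94 [134.9, 229.6, 166.5, 279.3] [0.483 0.326 0.108] [[0.438, 0.308, 0.094], [0.534, 0.348, 0.124]]
top 0.94 [306.7, 107.9, 364.8, 150.8] [ 0.789 -0.064  0.025] [[0.746, -0.133, 0.0], [0.842, -0.005, 0.041]]
top 0.83 [239.7, 266.2, 267.3, 337.3] [0.39  0.121 0.026] [[0.316, 0.097, 0.003], [0.459, 0.144, 0.042]]
```

View pics/c3.png

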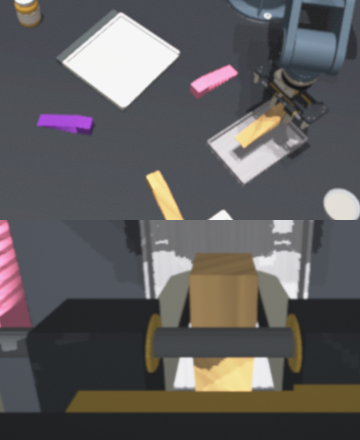

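The crops show the wedge held level above the tray: scene crop px (260,130), wrist crop (223,300). Lowering.

Call:
play_rows --series '[0, 0, -15, 0, 0, 0, 20, 0, 0, -32, 0, 0, 0, 20, 0, 0, -50, 0, 0, 0, 20, 0, 0, -66, 0, 0, 0, 20, 0, 0, -76, 0, 0, 0, 20, 0, 0, -80, 0, 0, 0, 20, 0, 0, -82, 0, 0, 0, 20, 0, 0, -83, 0, 0, 0, 20, 0, 0, -84, 0, 0, 0, 20, 0, 0, -84, 0, 0, 0, 20]'

```text
time: 16.85
tcp_pos: [0.4038, 0.3435, 0.0139]
ee_rot: [3.141, 0.0, 2.976]
force: [1.5, 0.5, -2.3]
gripper_width: 0.381
grip_force: 55.0
```

Call:
play_rows --series '[0, 0, -0.5, 0, 0, 0, 20, 0, 0, -1, 0, 0, 0, 20, 0, 0, -1, 0, 0, 0, 20]'

```text
time: 17.23
tcp_pos: [0.4037, 0.3435, 0.0127]
ee_rot: [-3.142, -0.0, 2.976]
force: [0.1, -0.7, -1.8]
gripper_width: 0.383
grip_force: 55.0
```

Call:
play_rows --series '[0, 0, -0.4, 0, 0, 0, 20, 0, 0, -0.8, 0, 0, 0, 20, 0, 0, -0.8, 0, 0, 0, 20]'

```text
time: 17.6
tcp_pos: [0.4037, 0.3435, 0.0123]
ee_rot: [3.142, 0.0, 2.976]
force: [-1.6, -1.6, 4.7]
gripper_width: 0.381
grip_force: 55.0
```

Contact with the tray floor. I'm releasing gently and then retreating upward.

Call:
play_rows --series '[0, 0, 0, 0, 0, 0, 40, 0, 0, 0, 0, 0, 0, 45, 0, 0, 0, 0, 0, 0, 52, 0, 0, 0, 0, 0, 0, 60, 0, 0, 0, 0, 0, 0, 60, 0, 0, 10, 0, 0, 0, 60, 0, 0, 40, 0, 0, 0, 60, 0, 0, 80, 0, 0, 0, 60, 0, 0, 120, 0, 0, 0, 60, 0, 0, 150, 0, 0, 0, 60]' --squeeze 5

```text
time: 18.85
tcp_pos: [0.4039, 0.3437, 0.1644]
ee_rot: [3.14, 0.001, 2.976]
force: [-0.2, 0.6, -0.3]
gripper_width: 0.599
grip_force: 0.0
```

Call:
play_rows --series '[-60, -60, 30, 0, 0, 0, 60, -100, -100, 40, 0, 0, 0, 60, -100, -100, 40, 0, 0, 0, 60, -100, -100, 40, 0, 0, 0, 60, -100, -100, 40, 0, 0, 0, 60]'

```text
time: 19.48
tcp_pos: [0.3044, 0.244, 0.2022]
ee_rot: [3.141, 0.001, 2.976]
force: [0.0, -0.9, 0.0]
gripper_width: 0.6
grip_force: 0.0
```

```bash
python3 b.py
python3 - <<'E'
from h import *
im,P=cloud("top"); cv2.imwrite("pics/top4.png",im[...,::-1])
for r in bot.cut_out("top","wedge"):
    T=P[r["pixels"]];T=T[~np.isnan(T[:,0])]; rc=cv2.minAreaRect((T[:,:2]*1000).astype(np.float32))
    print(r["conf"],np.median(T,0).round(3),np.percentile(T,[2,98],axis=0).round(3).tolist(),np.round(cv2.boxPoints(rc)).tolist())
E
```

```text
19.525 [0.3044 0.2441 0.2019] [-0.5 -0.7  1.2] 0.6021102087777803
0.77 [301.9, 180.3, 415.0, 302.1]
tilt -0.00036143773418485873 z at y=0 0.01897933777432016
0.98 [144.7, 231.5, 176.3, 301.7] [0.423 0.338 0.041]
0.82 [239.1, 263.8, 266.8, 335.8] [0.43  0.115 0.038]
0.55 [308.2, 107.8, 366.9, 150.5] [ 0.772 -0.036  0.038]
0.9 [ 0.79  -0.064  0.025] [[0.744, -0.136, 0.001], [0.847, -0.004, 0.042]] [[738.0, -18.0], [826.0, -149.0], [867.0, -122.0], [778.0, 10.0]]
0.79 [0.453 0.33  0.029] [[0.386, 0.308, 0.005], [0.535, 0.358, 0.046]] [[378.0, 326.0], [536.0, 302.0], [544.0, 353.0], [385.0, 378.0]]
0.78 [0.392 0.121 0.027] [[0.316, 0.097, 0.005], [0.459, 0.144, 0.042]] [[309.0, 114.0], [460.0, 93.0], [466.0, 135.0], [315.0, 156.0]]
```

View pics/top4.png

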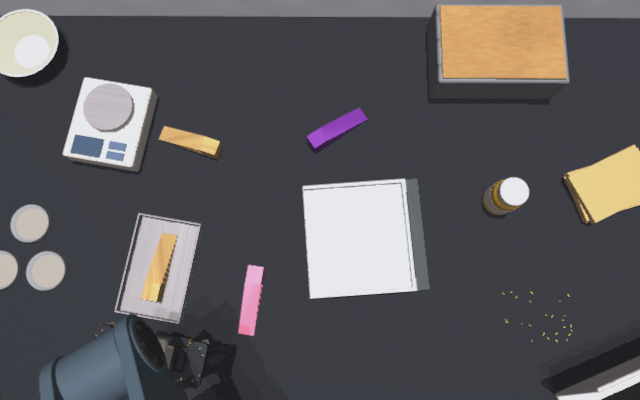

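The wedge lies flat in the tray at px (160,267). The board is down, the spare at (189,141) and both decoys haven't moved, and the arm is clear.

```bash
python3 -c "
from cell import bot; print(bot.sign_off())"
```

```text
the job is handed in; nothing more can be done
None
```

The job is handed in: I drew the wedge out in small tugs so the board sank gently until it lay flat, then laid the wedge flat in the tray at about 19.5 s, leaving the spare wedge untouched.

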